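# Put the tripped breaker back on behind a push-latch cover

## Robot

A 6-joint arm with a two-finger parallel gripper is mounted at the origin on the work surface. World frame = base frame: x ahead of the robot, y to its left, z up, the work surface at z = 0. Lengths are in m, angles in degrees, forces in N, time in s.
With the tool pointing down it reaches from about 0.375 to 0.9 m from the base axis. Payload 3.1 kg.
Tool frame: the origin (TCP) lies on the centre line of the jaws, within the pads' length; the fingertips stand 25 mm ahead of it and the grasp point (between the pads) lies 6 mm ahead of it; z points along the fingers, y is the line along which they close (so a half turn about z gives the same grasp; the last joint's range is limited). The gripper opens to 87 mm and grips with 3 to 60 N. Pads are 19 mm wide; open, the fingers measure 117 mm over their backs; the gripper's body (75 mm by 190 mm) begins 51 mm behind the grasp point.
Start: joints at [-78.81, 30.224, 82.088, -0, 67.689, -10.227], TCP at [0.228, -0.582, 0.248] pointing down, gripper open.
Joint ranges: [-176.69, 176.69], [-43.24, 126.21], [12.49, 139.97], [-82, 262], [0, 151.66], [-163.58, 163.58]. Speed limits (degrees/s): [159.86, 159.86, 180, 180, 180, 180].

## Interface

Orientations are given as a 3x3 rotation matrix whose columns are the frame's x, y, z axes.
In Python, from rig import bot, cams, models gives the robot as it stands. The module is installed in compiled form; this text tells all that it offers.
- The arm moves only by the shell command python3 -m handwheel 'ROWS' [OPENING]. ROWS is JSON, a list of rows, each a list of 6 numbers: the shift along the world's x, y, z each as a share of 1 m, from -1 to 1, then the turn, a rotation vector about the world's x, y, z each as a share of 2 rad, from -1 to 1. In form: [[dx, dy, dz, wx, wy, wz], ...]. A call has exactly 8 rows; each row is the pose to reach, as a shift and turn from the pose commanded when the call began; what a row does not reach only later rows make up. A row lasts 1/12 s, in which the tool goes at most 41.7 mm and 7.16 degrees, less where a joint would pass 70% of its speed; a pose out of reach is approached as far as the arm can. A call with a number of a shift or a turn outside -1 to 1 is refused whole. A call with a gripper value outside its range is refused whole. OPENING is the opening, from -1 (shut) to 1 (fully open), so that 0 is half open, set as the call begins (- or left out, the last holds). The fingers move at their own pace and stop on an object; the grip force is fixed at half the most. Time passes only in rows, so rows that repeat a pose let the fingers close, or fill a call up. It gives the time, the measured TCP pose, the force, the opening and the grip force at its end, in the units of the state.
- bot.read_state(): the state, without advancing time (a new reading comes with each control period).
- cams.capture(name): name is "side" or "top"; returns (picture, depth): 480x640x3 uint8, blue, green, red; 480x640 float32, m along the optical axis (not along the pixel's ray), 0 where there is no reading.
- cams.calibration(name): a dict with "mtx" (3x3 intrinsics, pixels), "dist_coeffs" ([k1, k2, p1, p2, k3] as OpenCV has them; the pictures are not rectified), "R" (3x3) and "t" (3): a world point X has camera coordinates R X + t. Camera axes: x right, y down, z forward; pixel columns grow to the right and rows downward; lengths in m; the calibration is good to about 2 mm. A picture is of the moment at which its call begins. calibration takes no time and is no camera call.
- bot.hand_in(): hands the job in; it is judged then, once.
Trained networks look in the newest picture that a camera, given by its name, has taken for a name from the list of things; names that differ only in an ending like _2 or _b are one class to them, and where a whole thing is asked for, a point or a joint stands for the part that bears it (a point fixed in the world has none). Each returns a list of dicts, best first, with "conf" (0 to 1); they miss things now and then, are a little off and sometimes report something else, mostly with a low value. They report only what shows in the picture. A call takes as long as a camera call.
- models.spot_in(query, camera): "position" ([column, row] in pixels, amid what is visible of it).
- models.tip_of(query, camera): "position" ([column, row] in pixels: a listed point, or the origin of a listed thing).
The state is a dict: "time_s": time; "joint_positions": joint angles; "qvel": joint speeds; "tau": joint torques, N m; "position": TCP position; "tcp_rot": TCP orientation; "force": force on the tool from outside, world axes, zero at the start; "moment": the same for the moment, N m; "opening": opening from 0.0 (shut) to 1.0 (fully open); "grasp_force": force on a finger pad.
Only numpy, scipy, OpenCV 4.12 (cv2) and the standard library are available. Lean on these libraries where they do the work, as an engineer would, in place of code of your own. Each camera call takes 0.05 s, during which the arm holds its last target. There are 200 camera calls.

## Task

One breaker in the small enclosure on the training board has tripped: press the cover near its free edge to pop it open, push the one lever that is off over to on, then push the cover down and press it until it latches shut and stays shut by itself. Only touch and push with the fingertips: pick nothing up, do not force the cover, leave the other levers on and everything else where it lies.

Things in the scene. Friction and masses are not known exactly. Their poses are not given: they have to be found in the camera images.
- cover (a joint): opening angle of the enclosure's cover, a shallow white cap of slippery plastic, 124 mm from hinge to free edge, 152 mm wide, hinged along its edge nearest the robot: 0 latched shut, -0.045 rad pressed in to its stop, 2.0 fully open (upright, leaning back past vertical towards the robot). Unlatched, a spring (2 N at the free edge, less when open) swings it fully open in 3 s
- cover_hinge (a point): middle of the cover's hinge line, fixed, 100 mm above the board's underside. Axes: x from the hinge towards the free edge of the shut cover (away from the robot), y along the hinge, z up. At opening angle a the cover's outer face lies 10 mm outside the plane that leaves the hinge line at angle a above x (shut: its top is 10 mm above this point)
- cover_press (a point): top of the rounded bar to press, 8 x 44 mm, standing 2 mm out of the cover's outer face, 108 mm from the hinge line; moves with the cover, z out of the face. The push latch is below it: from shut, pressed in 5 mm to its stop (2 to 3 N) and let go, the cover pops open; pushed down to the same stop and let go, it stays shut. Each full press changes it over
- window (a point): middle of the row of breakers under the cover, level with their faces, 15 mm below the hinge line; axes as cover_hinge. The row, 105 mm along y, lies in a recess 82 mm (x: -41 to +41) by 116 mm whose rim is 15 mm above this point. From the +y end: main switch (35 mm, broad lever), three single breakers (17.5 mm each), a blank
- tripped_tip (a point): middle of the tip of the lever of the tripped breaker. It is the one of the three single breakers whose lever is off; which of the three places it has differs. Off, the tip is 8 mm to the hinge side of the row's middle line, on, 8 mm beyond it. The lever is 10 mm wide, 7 mm thick
- tripped_lever (a joint): The tripped breaker, 17.5 mm wide, starts off. Angle of its black lever, which stands 12 mm above the breaker's face: 0 = off (leaning towards the hinge side), 1.1 rad = on (leaning away from the hinge side). A snap lever: pushed past the middle it jumps to the other end by itself; about 3 N at its tip
- breaker_b_lever (a joint): A single breaker, 17.5 mm wide, that is on and must stay on. Angle of its black lever, which stands 12 mm above the breaker's face: 0 = off (leaning towards the hinge side), 1.1 rad = on (leaning away from the hinge side). A snap lever: pushed past the middle it jumps to the other end by itself; about 3 N at its tip
- breaker_c_lever (a joint): The other single breaker that is on and must stay on. Angle of its black lever, which stands 12 mm above the breaker's face: 0 = off (leaning towards the hinge side), 1.1 rad = on (leaning away from the hinge side). A snap lever: pushed past the middle it jumps to the other end by itself; about 3 N at its tip
- main_switch_lever (a joint): The main switch, 35 mm wide with a 20 mm wide lever, that is on and must stay on. Angle of its black lever, which stands 12 mm above the breaker's face: 0 = off (leaning towards the hinge side), 1.1 rad = on (leaning away from the hinge side). A snap lever: pushed past the middle it jumps to the other end by itself; about 3 N at its tip
- panel: the white training board, 360 x 580 x 18 mm, fixed to the table, origin under its centre. On its middle the white enclosure, 210 x 160 mm, 82 mm high without the cover; steel junction boxes and conduits (at most 75 mm above the table) at its left and right
- screwdriver: a screwdriver, 200 mm long, lying on the white board in front of the enclosure, to be left alone
- spare_breaker: a spare breaker module, 85 x 17.5 x 78 mm, standing on the board beside the enclosure; origin under its centre, to be left alone
- coupling: a steel conduit coupling, 29 mm across, 42 mm tall, standing on the board to the left of the enclosure; origin under its centre, to be left alone
- bushing: a steel bushing ring, 38 mm across, 12 mm high, lying on the board to the right of the enclosure; origin under its centre, to be left alone
- square_box: an empty galvanised box, 102 x 102 x 54 mm, on the table to the left of the board; origin under its centre, to be left alone
- tape_roll: a black roll of tape, 60 mm across, 19 mm high, on the table to the right of the board; origin under its centre, to be left alone

How it is judged:
By the outcome, as a careful person would: the job done as asked, in the order asked, and still so for the second after the job is handed in, with the robot touching nothing.
It also fails if it takes over 58 s, if anything falls off the work surface, if the arm or the gripper's body presses on something with over 40 N, if the wrist force passes 120 N, or if a joint passes its speed limit or range.

## Working session

There is one attempt and no reset: what is moved stays moved. The work goes in short steps, Python scripts to look and compute and a shell command to move; the robot and the scene stay as the last step left them, time stands still between calls to the robot, and variables do not carry over. Pictures are saved under pics/ and viewed, at most 10 in all, crops included, and the job is handed in when it is done.

```bash
mkdir -p pics; cat > h.py <<'E'
import numpy as np, cv2
from rig import bot, cams, models
def ray(cam,uv):
    c=cams.calibration(cam);R=np.array(c["R"]);t=np.array(c["t"])
    p=cv2.undistortPoints(np.array([[uv]],float),np.array(c["mtx"]),np.array(c["dist_coeffs"]))[0,0]
    return -R.T@t, R.T@np.array([p[0],p[1],1.])
def at_z(cam,uv,z):
    o,d=ray(cam,uv); return o+d*(z-o[2])/d[2]
def at_depth(cam,uv,D):
    o,d=ray(cam,uv); u,v=map(int,np.round(uv)); w=D[v-2:v+3,u-2:u+3]; return o+d*np.median(w[w>0])
def tri(u1,u2):
    o1,d1=ray("top",u1);o2,d2=ray("side",u2)
    A=np.stack([d1,-d2],1);s=np.linalg.lstsq(A,o2-o1,rcond=None)[0]
    a=o1+d1*s[0];b=o2+d2*s[1];return (a+b)/2,np.linalg.norm(a-b)
E
python3 - <<'E'
from h import *
np.set_printoptions(precision=4,suppress=True)
s=bot.read_state();print(s["time_s"],s["position"],s["tcp_rot"],s["opening"])
for c in("top","side"):
    im,D=cams.capture(c);cv2.imwrite(f"pics/{c}0.png",im)
    k=cams.calibration(c);print(c,-np.array(k["R"]).T@k["t"])
    for q in("cover_press","cover_hinge","window","panel"):
        for r in models.tip_of(q,c)[:2]:
            print(q,r,at_depth(c,r["position"],D))
E
```

```text
0.0 [ 0.2281 -0.5811  0.2466] [[ 0.931   0.3651 -0.0004]
 [ 0.3651 -0.931   0.0021]
 [ 0.0004 -0.0021 -1.    ]] 1.0016885540377107
top [0.4205 0.0204 1.2299]
cover_press {'position': [340.6, 191.4], 'conf': 0.73} [ 0.6646 -0.0341  0.113 ]
cover_press {'position': [319.9, 273.5], 'conf': 0.3} [0.4658 0.0204 0.0227]
cover_hinge {'position': [334.3, 232.2], 'conf': 0.79} [ 0.5632 -0.0165  0.1109]
window {'position': [338.0, 208.5], 'conf': 0.97} [ 0.622  -0.0268  0.1116]
window {'position': [337.3, 218.9], 'conf': 0.39} [ 0.596  -0.0245  0.1115]
panel {'position': [337.4, 215.6], 'conf': 0.75} [ 0.6042 -0.0249  0.112 ]
side [0.2158 0.9922 0.9632]
cover_press {'position': [285.4, 215.5], 'conf': 0.86} [ 0.6714 -0.0304  0.1107]
cover_press {'position': [298.2, 291.0], 'conf': 0.59} [0.5464 0.1879 0.037 ]
cover_hinge {'position': [319.9, 230.5], 'conf': 0.96} [ 0.5576 -0.0271  0.0851]
window {'position': [298.3, 226.6], 'conf': 0.9} [0.6151 0.0053 0.1092]
panel {'position': [301.1, 251.2], 'conf': 0.79} [0.5857 0.0608 0.0659]
panel {'position': [361.3, 178.4], 'conf': 0.65} [ 0.5399 -0.4658  0.011 ]
```

View pics/top0.png

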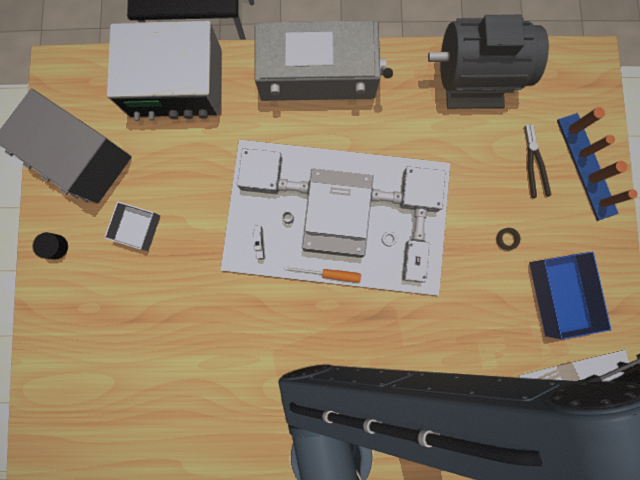

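View pics/side0.png

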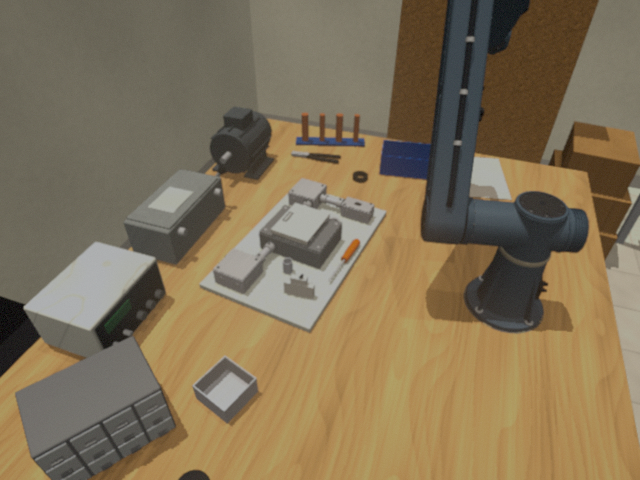

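The top view shows the board turned slightly, with the cover at about (338,212), the press bar at (341,191) and its hinge edge towards the robot at about row 232. The side view shows the same, with the bar at (285,215). Next I fit the cover outline from depth.

```bash
python3 - <<'E'
from h import *
np.set_printoptions(precision=4,suppress=True)
for c in("top","side"):
    im,D=cams.capture(c)
    k=cams.calibration(c);R=np.array(k["R"]);t=np.array(k["t"])
    v,u=np.mgrid[0:480,0:640]
    p=cv2.undistortPoints(np.stack([u,v],-1).reshape(-1,1,2).astype(float),np.array(k["mtx"]),np.array(k["dist_coeffs"]))[:,0]
    X=(np.c_[p,np.ones(len(p))]*D.reshape(-1,1)-t)@R
    for n,lo,hi in(("cover",.099,.125),("encl+cover",.0775,.125),("panel",.012,.025)):
        m=(D.ravel()>0)&(X[:,2]>lo)&(X[:,2]<hi)&(abs(X[:,0]-.62)<(.25))&(abs(X[:,1]+.03)<(.33))
        if n!="panel": m&=(abs(X[:,0]-.62)<.1)&(abs(X[:,1]+.03)<.13)
        mm=cv2.morphologyEx(m.reshape(480,640).astype(np.uint8),cv2.MORPH_OPEN,np.ones((3,3)))
        P=X[mm.ravel()>0]
        r=cv2.minAreaRect((P[:,:2]*1000).astype(np.float32));print(c,n,r,np.median(P[:,2]),len(P))
a=at_z("top",[340.6,191.4],.112);b=at_z("side",[285.4,215.5],.112);print(a,b,tri([340.6,191.4],[285.4,215.5]))
print(at_z("top",[334.3,232.2],.1),at_z("side",[319.9,230.5],.1),at_z("top",[338,208.5],.085),at_z("side",[298.3,226.6],.085))
im=cv2.imread("pics/top0.png")[150:300,210:460];im2=cv2.imread("pics/side0.png")[170:320,200:400]
cv2.imwrite("pics/crop0.png",np.hstack([cv2.resize(im,(500,300),interpolation=2),cv2.resize(im2,(300,300*150//200),interpolation=2) if 0 else cv2.resize(im2[:, :150],(300,300),interpolation=2)]))
E
```

```text
top cover ((618.0877685546875, -27.30376434326172), (152.353271484375, 127.44203186035156), 82.3750991821289) 0.11163336311078736 3064
top encl+cover ((619.2115478515625, -27.445533752441406), (160.55441284179688, 208.2980194091797), 82.88420867919922) 0.10989218567607725 4886
top panel ((620.394775390625, -26.357696533203125), (580.518310546875, 361.75799560546875), 82.54010009765625) 0.01929400079484837 16661
side cover ((619.6802978515625, -22.633163452148438), (157.15911865234375, 125.69149017333984), 82.55522155761719) 0.10742600178097111 1341
side encl+cover ((620.47265625, -20.955291748046875), (161.24124145507812, 210.1561737060547), 82.06201171875) 0.10520092546544224 2343
side panel ((619.9496459960938, -21.8341064453125), (581.0092163085938, 360.864501953125), 82.61315155029297) 0.015546929692448067 5827
[ 0.6649 -0.0341  0.112 ] [ 0.6707 -0.0288  0.112 ] (array([ 0.6691, -0.0334,  0.1082]), np.float64(0.006883806032440272))
[ 0.5646 -0.0169  0.1   ] [ 0.5517 -0.0097  0.1   ] [ 0.6268 -0.0279  0.085 ] [ 0.6264 -0.0226  0.085 ]
```

View pics/crop0.png

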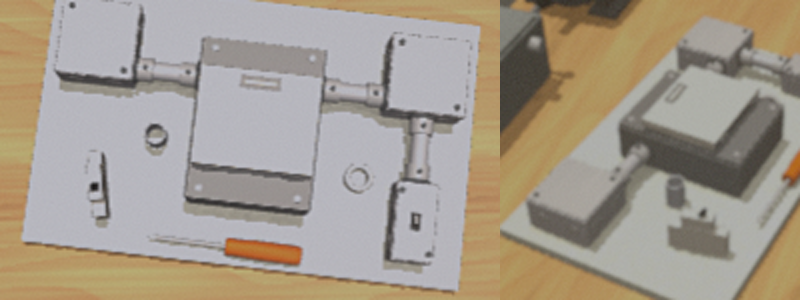

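```bash
python3 -m handwheel '[[0.025,0.032,0,0,0,-0.015],[0.05,0.064,0,0,0,-0.03],[0.075,0.096,0,0,0,-0.045],[0.1,0.128,0,0,0,-0.06],[0.125,0.16,0,0,0,-0.075],[0.15,0.192,0,0,0,-0.09],[0.175,0.224,0,0,0,-0.105],[0.2,0.255,0,0,0,-0.12]]' -1
python3 -m handwheel '[[0.025,0.032,0,0,0,-0.018],[0.05,0.064,0,0,0,-0.036],[0.075,0.096,0,0,0,-0.054],[0.1,0.128,0,0,0,-0.072],[0.125,0.16,0,0,0,-0.09],[0.15,0.192,0,0,0,-0.108],[0.175,0.22,0,0,0,-0.122],[0.19,0.24,0,0,0,-0.132]]'
```

```text
time_s: 1.27
position: [0.4291, -0.325, 0.2478]
tcp_rot: [[0.991, 0.132, 0.0], [0.132, -0.991, -0.0], [0.0, 0.0, -1.0]]
force: [0.9, 0.3, -1.1]
opening: 0.473
grasp_force: 0.0
time_s: 1.93
position: [0.6205, -0.0838, 0.2478]
tcp_rot: [[0.992, -0.129, 0.002], [-0.129, -0.992, 0.0], [0.002, -0.001, -1.0]]
force: [1.4, -0.4, -0.2]
opening: 0.005
grasp_force: 0.0
```

```bash
python3 -m handwheel '[[0.02,0.026,0,0,0,0],[0.045,0.053,-0.01,0,0,0],[0.045,0.053,-0.03,0,0,0],[0.045,0.053,-0.055,0,0,0],[0.045,0.053,-0.08,0,0,0],[0.045,0.053,-0.095,0,0,0],[0.045,0.053,-0.1,0,0,0],[0.045,0.053,-0.1,0,0,0]]'
python3 - <<'E'
from h import *
im,D=cams.capture("side");im2,D2=cams.capture("top")
cv2.imwrite("pics/a1.png",np.hstack([cv2.resize(im[120:320,200:400],(400,400)),cv2.resize(im2[120:320,240:440],(400,400))]))
print(bot.read_state()["position"])
E
```

```text
time_s: 2.6
position: [0.6623, -0.0336, 0.1458]
tcp_rot: [[0.992, -0.13, -0.003], [-0.13, -0.992, 0.001], [-0.003, -0.0, -1.0]]
force: [0.9, -0.1, 0.4]
opening: 0.009
grasp_force: 0.0
[ 0.6639841  -0.03406786  0.14842399]
```

View pics/a1.png

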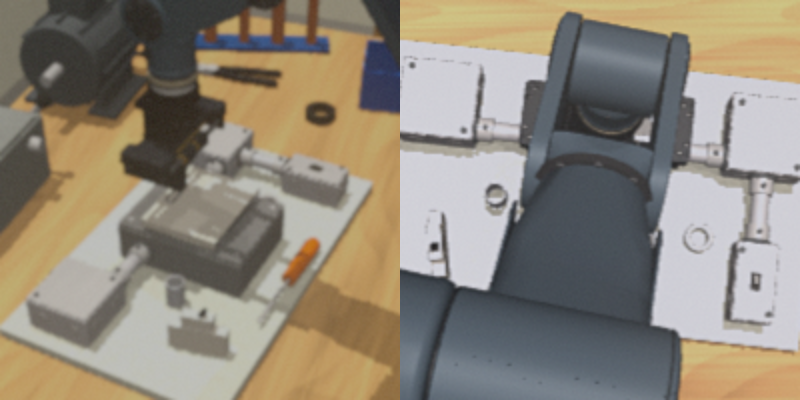

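The gripper body lies wide along the row, and the closed fingertips stand just above the bar. Now the press.

```bash
python3 -m handwheel '[[0,0,-0.003,0,0,0],[0,0,-0.006,0,0,0],[0,0,-0.008,0,0,0],[0,0,-0.01,0,0,0],[0,0,-0.011,0,0,0],[0,0,-0.012,0,0,0],[0,0,-0.013,0,0,0],[0,0,-0.013,0,0,0]]'
python3 -m handwheel '[[0,0,-0.001,0,0,0],[0,0,-0.002,0,0,0],[0,0,-0.003,0,0,0],[0,0,-0.004,0,0,0],[0,0,-0.004,0,0,0],[0,0,-0.004,0,0,0],[0,0,-0.004,0,0,0],[0,0,-0.004,0,0,0]]'
```

```text
time_s: 3.37
position: [0.6636, -0.0339, 0.1347]
tcp_rot: [[0.992, -0.13, 0.001], [-0.13, -0.992, -0.0], [0.001, 0.0, -1.0]]
force: [0.1, -0.4, 1.8]
opening: 0.005
grasp_force: 0.9
time_s: 4.03
position: [0.6637, -0.0339, 0.1321]
tcp_rot: [[0.992, -0.13, 0.002], [-0.13, -0.992, -0.0], [0.002, 0.0, -1.0]]
force: [-1.5, 0.6, 8.7]
opening: 0.002
grasp_force: 4.1
```

```bash
python3 -m handwheel '[[0.0,0,0.01,0,0,0],[0.005,0,0.03,0,0,0],[0.03,0,0.06,0,0,0],[0.06,0,0.09,0,0,0],[0.09,-0.01,0.11,0,0,0],[0.12,-0.02,0.12,0,0,0],[0.13,-0.02,0.12,0,0,0],[0.13,-0.02,0.12,0,0,0]]'
python3 -m handwheel '[[0,0,0,0,0,0],[0,0,0,0,0,0],[0,0,0,0,0,0],[0,0,0,0,0,0],[0,0,0,0,0,0],[0,0,0,0,0,0],[0,0,0,0,0,0],[0,0,0,0,0,0]]'
for i in 1 2 3; do python3 -m handwheel '[[0,0.02,0,0,0,0],[0,0.05,0,0,0,0],[0,0.08,0,0,0,0],[0,0.1,0,0,0,0],[0,0.1,0,0,0,0],[0,0.1,0,0,0,0],[0,0.1,0,0,0,0],[0,0.1,0,0,0,0]]' | head -2; done
python3 - <<'E'
from h import *
np.set_printoptions(precision=4,suppress=True)
ims={}
for c in("top","side"):
    im,D=cams.capture(c);ims[c]=im
    for q in("tripped_tip","window","cover_press"):
        for r in models.tip_of(q,c)[:2]: print(c,q,r,at_depth(c,r["position"],D),at_z(c,r["position"],.097 if q!="window" else .085))
cv2.imwrite("pics/b1.png",np.hstack([cv2.resize(ims["side"][140:290,230:380],(400,400),interpolation=2),cv2.resize(ims["top"][160:260,285:385],(400,400),interpolation=2)]))
E
```

```text
time_s: 4.7
position: [0.7954, -0.0546, 0.2509]
tcp_rot: [[0.991, -0.13, 0.003], [-0.13, -0.991, -0.0], [0.003, 0.0, -1.0]]
force: [-0.8, 0.5, 0.0]
opening: 0.005
grasp_force: 0.0
time_s: 5.37
position: [0.7932, -0.0538, 0.2507]
tcp_rot: [[0.992, -0.13, 0.0], [-0.13, -0.992, -0.0], [0.0, 0.0, -1.0]]
force: [-0.1, 0.5, -0.7]
opening: 0.0
grasp_force: 0.0
time_s: 6.03
position: [0.7933, 0.0449, 0.2505]
time_s: 6.7
position: [0.7936, 0.1437, 0.2505]
time_s: 7.37
position: [0.7935, 0.2446, 0.2505]
top tripped_tip {'position': [334.9, 207.8], 'conf': 0.39} [ 0.628 -0.02   0.089] [ 0.6265 -0.0197  0.097 ]
top window {'position': [338.3, 209.1], 'conf': 0.72} [ 0.625  -0.0286  0.0864] [ 0.6252 -0.0286  0.085 ]
top cover_press {'position': [335.7, 254.1], 'conf': 0.71} [ 0.5013 -0.0154  0.2108] [ 0.5103 -0.0194  0.097 ]
side tripped_tip {'position': [227.7, 394.9], 'conf': 0.38} [0.5945 0.5206 0.0022] [0.5571 0.5671 0.097 ]
side window {'position': [298.3, 226.7], 'conf': 0.87} [ 0.6257 -0.0209  0.086 ] [ 0.6262 -0.0221  0.085 ]
side cover_press {'position': [336.9, 205.5], 'conf': 0.96} [ 0.5021 -0.0092  0.2052] [ 0.5429 -0.1521  0.097 ]
```

View pics/b1.png

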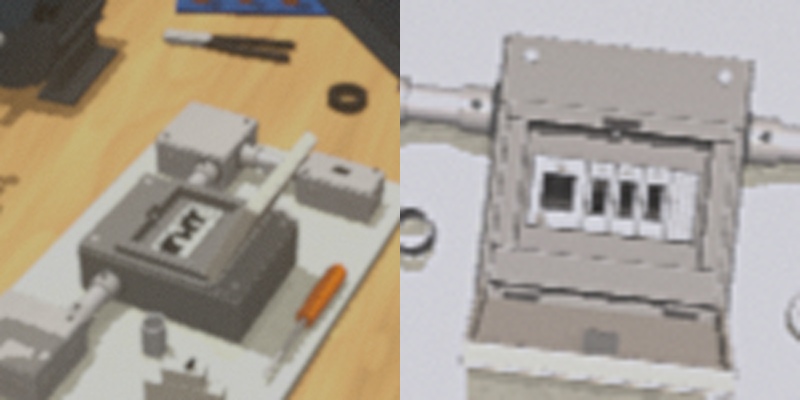

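The cover stands open, leaning back towards the robot; the row is at crop (610,195) = pixel (338,209). I zoom in to see which lever is off.

```bash
python3 - <<'E'
from h import *
np.set_printoptions(precision=4,suppress=True)
S=np.mean([cams.capture("top")[0].astype(float) for _ in range(4)],0).astype(np.uint8);T=np.mean([cams.capture("side")[0].astype(float) for _ in range(4)],0).astype(np.uint8)
def proj(c,P):
    k=cams.calibration(c);return cv2.projectPoints(np.array(P,float).reshape(-1,1,3),cv2.Rodrigues(np.array(k["R"]))[0],np.array(k["t"]),np.array(k["mtx"]),np.array(k["dist_coeffs"]))[0][:,0]
ex=np.array([.9914,-.1305,0]);ey=np.array([.1305,.9914,0]);W=np.array([.6256,-.0255,.085])
A=cv2.resize(S[190:226,310:366],(800,514),interpolation=cv2.INTER_CUBIC)
B=cv2.resize(T[205:245,275:325],(800,640),interpolation=cv2.INTER_CUBIC)
for y in(35,8.75,-8.75,-26.25):
    for x,col in((-8,(0,0,255)),(8,(0,160,0))):
        P=W+ex*x/1000+ey*y/1000+[0,0,.012]
        u=proj("top",P)[0];cv2.circle(A,(int((u[0]-309.5)*800/56),int((u[1]-189.5)*800/56)),4,col,-1)
        u=proj("side",P)[0];cv2.circle(B,(int((u[0]-274.5)*16),int((u[1]-204.5)*16)),4,col,-1)
cv2.imwrite("pics/b2.png",cv2.resize(np.hstack([cv2.resize(A,(430,276)),cv2.resize(B,(370,276))]),(800,276)))
cv2.imwrite("pics/b2.png",A);cv2.imwrite("pics/b3.png",B[:600])
E
```

```text
(no output)
```

View pics/b2.png

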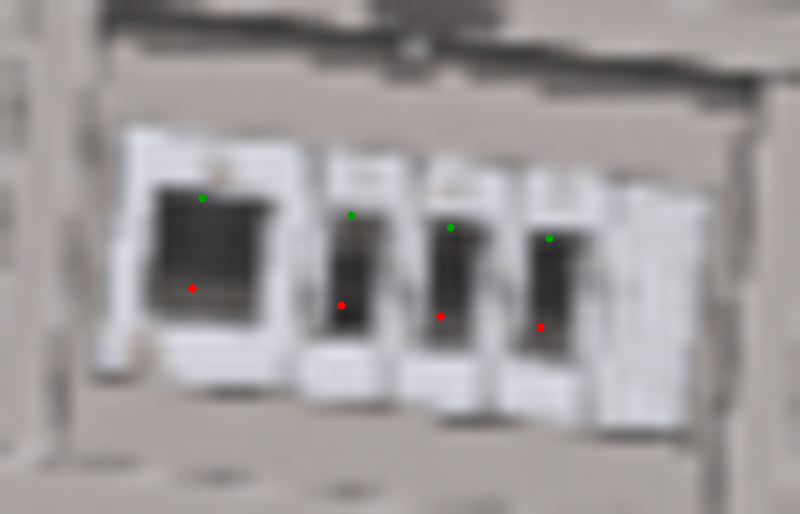

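View pics/b3.png

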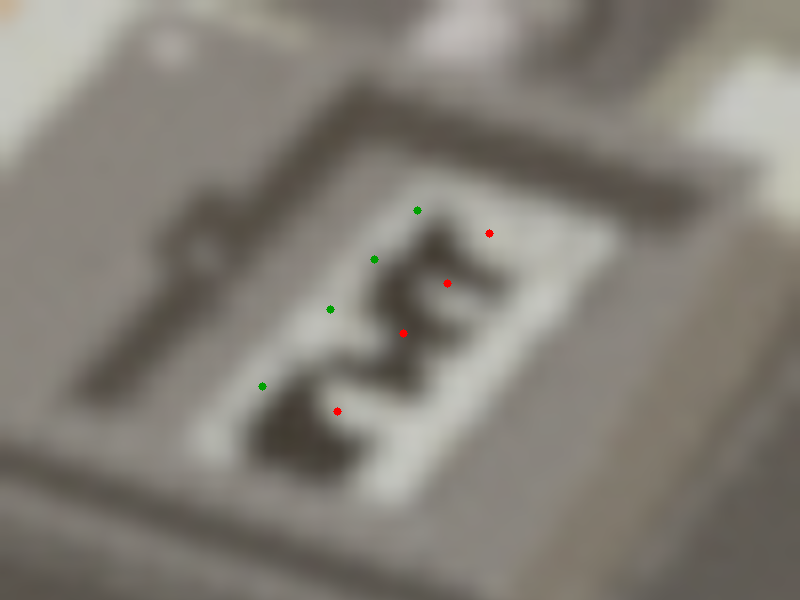

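The +y-most single breaker, next to the main switch (crop (350,270), pixel (334.5,209)), leans to the hinge side; the other two and the main switch lean away. The network's tripped_tip agrees, so I approach from above.

```bash
python3 -m handwheel '[[-0.024,-0.032,0,0,0,0],[-0.048,-0.064,0,0,0,0],[-0.072,-0.096,0,0,0,0],[-0.096,-0.128,0,0,0,0],[-0.12,-0.16,0,0,0,0],[-0.144,-0.192,0,0,0,0],[-0.168,-0.224,0,0,0,0],[-0.19,-0.255,0,0,0,0]]'
python3 -m handwheel '[[-0.003,-0.003,-0.01,0,0,0],[-0.003,-0.003,-0.03,0,0,0],[-0.003,-0.003,-0.05,0,0,0],[-0.003,-0.003,-0.07,0,0,0],[-0.003,-0.003,-0.09,0,0,0],[-0.003,-0.003,-0.1,0,0,0],[-0.003,-0.003,-0.1,0,0,0],[-0.003,-0.003,-0.1,0,0,0]]'
```

```text
time_s: 8.83
position: [0.6017, -0.0101, 0.251]
tcp_rot: [[0.992, -0.129, 0.0], [-0.129, -0.992, -0.0], [0.0, 0.0, -1.0]]
force: [0.1, 0.5, 0.3]
opening: 0.006
grasp_force: 0.0
time_s: 9.5
position: [0.6004, -0.0118, 0.1506]
tcp_rot: [[0.992, -0.13, -0.0], [-0.13, -0.992, 0.0], [-0.0, -0.0, -1.0]]
force: [0.4, -1.1, 0.0]
opening: 0.006
grasp_force: 0.0
```

```bash
python3 - <<'E'
from h import *
im,D=cams.capture("side");im2,_=cams.capture("top")
print(bot.read_state()["position"])
cv2.imwrite("pics/c1.png",np.hstack([cv2.resize(im[90:290,220:400],(540,600),interpolation=2),]))
E
```

```text
[ 0.60128736 -0.01194248  0.15179082]
```

View pics/c1.png

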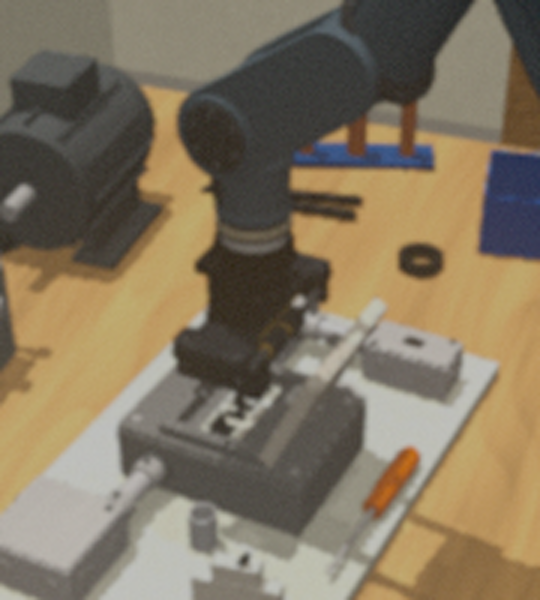

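The gripper clears the open cover (crop (320,380)) and stands above the hinge side of the row. I descend and push.

```bash
python3 -m handwheel '[[0,-0.001,-0.008,0,0,0],[0,-0.001,-0.016,0,0,0],[0,-0.001,-0.022,0,0,0],[0,-0.001,-0.027,0,0,0],[0,-0.001,-0.031,0,0,0],[0,-0.001,-0.034,0,0,0],[0,-0.001,-0.034,0,0,0],[0,-0.001,-0.034,0,0,0]]'
```

```text
time_s: 10.27
position: [0.6002, -0.0128, 0.1163]
tcp_rot: [[0.992, -0.13, -0.0], [-0.13, -0.992, 0.0], [-0.0, -0.0, -1.0]]
force: [1.0, -0.9, 0.1]
opening: 0.006
grasp_force: 0.0
```

```bash
python3 -m handwheel '[[0.002,0,0,0,0,0],[0.004,-0.0005,0,0,0,0],[0.006,-0.001,0,0,0,0],[0.008,-0.001,0,0,0,0],[0.009,-0.001,0,0,0,0],[0.01,-0.001,0,0,0,0],[0.01,-0.001,0,0,0,0],[0.01,-0.001,0,0,0,0]]'
python3 -m handwheel '[[0.001,0,0,0,0,0],[0.002,0,0,0,0,0],[0.003,0,0,0,0,0],[0.004,-0.0005,0,0,0,0],[0.005,-0.001,0,0,0,0],[0.005,-0.001,0,0,0,0],[0.005,-0.001,0,0,0,0],[0.005,-0.001,0,0,0,0]]'
```

```text
time_s: 10.93
position: [0.6071, -0.0134, 0.1162]
tcp_rot: [[0.992, -0.129, -0.008], [-0.129, -0.992, 0.001], [-0.008, 0.0, -1.0]]
force: [-7.3, -0.0, 3.6]
opening: 0.005
grasp_force: 3.2
time_s: 11.6
position: [0.6164, -0.015, 0.1168]
tcp_rot: [[0.992, -0.13, 0.002], [-0.13, -0.992, -0.0], [0.002, 0.0, -1.0]]
force: [0.4, 0.5, -0.1]
opening: 0.004
grasp_force: 0.0
```

Force rose to 7 N and then vanished, which fits the lever snapping over. I back off to check.

```bash
python3 -m handwheel '[[-0.001,0,0.01,0,0,0],[-0.001,0,0.04,0,0,0],[0,0,0.08,0,0,0],[0,0,0.12,0,0,0],[0,0.02,0.15,0,0,0],[0,0.06,0.16,0,0,0],[0,0.1,0.16,0,0,0],[0,0.14,0.16,0,0,0]]' |head -2
python3 -m handwheel '[[0,0.04,0,0,0,0],[0,0.08,0,0,0,0],[0,0.12,0,0,0,0],[0,0.14,0,0,0,0],[0,0.14,0,0,0,0],[0,0.14,0,0,0,0],[0,0.14,0,0,0,0],[0,0.14,0,0,0,0]]' |head -2
python3 - <<'E'
from h import *
np.set_printoptions(precision=4,suppress=True)
S=np.mean([cams.capture("top")[0].astype(float) for _ in range(4)],0).astype(np.uint8)
A=cv2.resize(S[165:265,285:395],(660,600),interpolation=cv2.INTER_CUBIC)
cv2.imwrite("pics/d1.png",A)
im,D=cams.capture("side")
for c in("top","side"):
  _,D=cams.capture(c)
  for r in models.tip_of("cover_press",c)[:1]: print(c,r,at_depth(c,r["position"],D))
E
```

```text
time_s: 12.27
position: [0.6162, 0.1262, 0.2796]
time_s: 12.93
position: [0.6155, 0.2637, 0.2768]
top {'position': [330.2, 252.5], 'conf': 0.87} [ 0.5049 -0.0032  0.2129]
side {'position': [335.8, 207.6], 'conf': 0.64} [ 0.5028 -0.0016  0.2029]
```

View pics/d1.png

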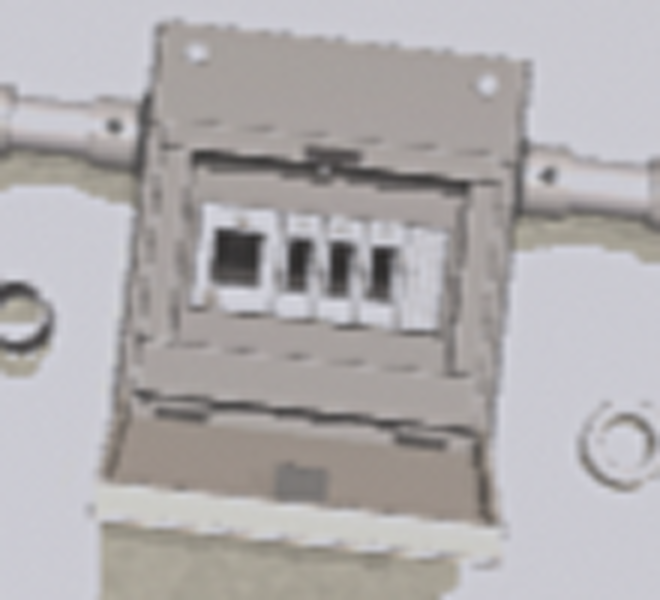

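All four levers now look alike (first single at crop (298,265), dark at the far side), and the cover is still open with its press point at about (0.504,-0.002,0.208). I go over it to its robot side.

```bash
python3 -m handwheel '[[-0.018,-0.035,0.002,0,0,0],[-0.036,-0.07,0.005,0,0,0],[-0.054,-0.105,0.01,0,0,0],[-0.072,-0.14,0.01,0,0,0],[-0.09,-0.175,0.01,0,0,0],[-0.108,-0.21,0.01,0,0,0],[-0.126,-0.245,0.01,0,0,0],[-0.14,-0.27,0.01,0,0,0]]' |head -3
python3 -m handwheel '[[0,0,-0.01,0,0,0],[0,0,-0.025,0,0,0],[0,0,-0.04,0,0,0],[0,0,-0.055,0,0,0],[0,0,-0.07,0,0,0],[0,0,-0.08,0,0,0],[0,0,-0.082,0,0,0],[0,0,-0.082,0,0,0]]'
```

```text
time_s: 14.05
position: [0.4737, -0.0069, 0.2868]
tcp_rot: [[0.991, -0.131, -0.0], [-0.131, -0.991, -0.001], [-0.0, 0.001, -1.0]]
time_s: 14.72
position: [0.475, -0.0048, 0.2041]
tcp_rot: [[0.992, -0.13, -0.001], [-0.13, -0.992, 0.0], [-0.001, -0.0, -1.0]]
force: [-0.4, -0.4, -0.3]
opening: 0.004
grasp_force: 0.0
```

```bash
python3 - <<'E'
from h import *
im,D=cams.capture("side")
print(bot.read_state()["position"],bot.read_state()["force"])
cv2.imwrite("pics/e1.png",cv2.resize(im[110:290,220:420],(600,540),interpolation=2))
E
```

```text
[ 0.47548134 -0.00485285  0.20474638] [ 0.07320529 -0.58072969  0.07320896]
```

View pics/e1.png

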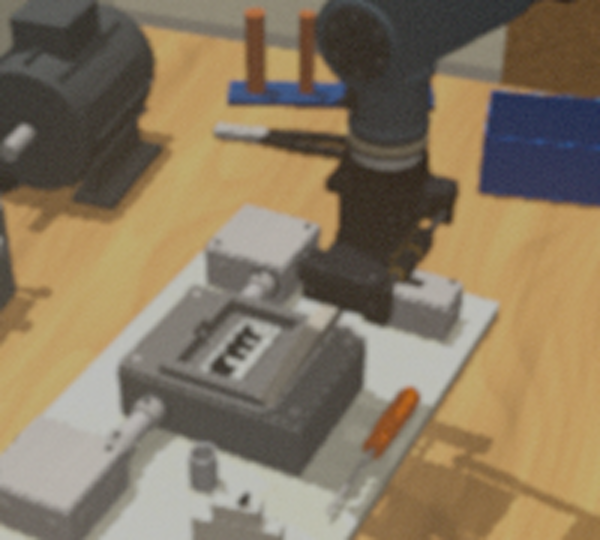

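The gripper is behind the open cover on its robot side (fingers at about crop (385,310)), with no contact. Now I sweep the cover shut.

```bash
python3 -m handwheel '[[0.008,-0.001,0.003,0,0,0],[0.016,-0.002,0.007,0,0,0],[0.024,-0.003,0.012,0,0,0],[0.031,-0.004,0.016,0,0,0],[0.039,-0.005,0.02,0,0,0],[0.047,-0.006,0.024,0,0,0],[0.055,-0.007,0.027,0,0,0],[0.062,-0.008,0.029,0,0,0]]'
python3 - <<'E'
from h import *
for c in("top","side"):
  _,D=cams.capture(c)
  for r in models.tip_of("cover_press",c)[:1]: print(c,r,at_depth(c,r["position"],D))
E
```

```text
time_s: 15.43
position: [0.5382, -0.0129, 0.234]
tcp_rot: [[0.992, -0.13, 0.0], [-0.13, -0.992, -0.0], [0.0, 0.0, -1.0]]
force: [-1.2, 0.8, -0.5]
opening: 0.004
grasp_force: 0.7
side {'position': [321.5, 200.9], 'conf': 0.8} [ 0.54605731 -0.00328825  0.21434389]
```

```bash
python3 -m handwheel '[[0.0073,-0.001,0.003,0,0,0],[0.0147,-0.002,0.004,0,0,0],[0.022,-0.003,0.004,0,0,0],[0.0293,-0.004,0.003,0,0,0],[0.0367,-0.005,0.002,0,0,0],[0.0436,-0.006,-0.001,0,0,0],[0.0506,-0.0065,-0.003,0,0,0],[0.0573,-0.0075,-0.006,0,0,0]]'
python3 - <<'E'
from h import *
for c in("top","side"):
  _,D=cams.capture(c)
  for r in models.tip_of("cover_press",c)[:1]: print(c,r,at_depth(c,r["position"],D))
E
```

```text
time_s: 16.3
position: [0.5955, -0.0205, 0.2274]
tcp_rot: [[0.992, -0.13, 0.0], [-0.13, -0.992, -0.0], [0.0, 0.0, -1.0]]
force: [-1.4, -0.5, 0.0]
opening: 0.006
grasp_force: 0.8
top {'position': [338.0, 209.8], 'conf': 0.58} [ 0.5630859  -0.01351121  0.42547379]
side {'position': [306.9, 200.3], 'conf': 0.71} [ 0.59258417 -0.01009469  0.20059743]
```

```bash
python3 -m handwheel '[[0.0066,-0.001,-0.0034,0,0,0],[0.013,-0.0017,-0.0072,0,0,0],[0.019,-0.0025,-0.0113,0,0,0],[0.0248,-0.0033,-0.0159,0,0,0],[0.0303,-0.004,-0.0209,0,0,0],[0.0354,-0.0047,-0.0262,0,0,0],[0.0402,-0.0053,-0.0318,0,0,0],[0.0447,-0.0059,-0.0377,0,0,0]]'
python3 - <<'E'
from h import *
for c in("top","side"):
  _,D=cams.capture(c)
  for r in models.tip_of("cover_press",c)[:1]: print(c,r,at_depth(c,r["position"],D))
E
```

```text
time_s: 17.17
position: [0.6403, -0.0263, 0.1894]
tcp_rot: [[0.992, -0.13, 0.001], [-0.13, -0.992, -0.0], [0.001, -0.0, -1.0]]
force: [-0.0, 0.6, 2.3]
opening: 0.007
grasp_force: 1.0
side {'position': [288.9, 204.3], 'conf': 0.77} [ 0.65081874 -0.01344675  0.16979382]
```

```bash
python3 -m handwheel '[[0.0043,-0.0006,-0.0067,0,0,0],[0.0076,-0.001,-0.0128,0,0,0],[0.0106,-0.0014,-0.019,0,0,0],[0.0132,-0.0017,-0.0254,0,0,0],[0.0155,-0.002,-0.0319,0,0,0],[0.017,-0.0022,-0.0376,0,0,0],[0.0182,-0.0024,-0.0434,0,0,0],[0.0195,-0.0025,-0.0465,0,0,0]]'
python3 - <<'E'
from h import *
for c in("top","side"):
  _,D=cams.capture(c)
  for r in models.tip_of("cover_press",c)[:1]: print(c,r,at_depth(c,r["position"],D))
print(bot.read_state()["position"])
E
```

```text
time_s: 18.03
position: [0.6584, -0.0288, 0.1422]
tcp_rot: [[0.992, -0.13, -0.002], [-0.13, -0.992, 0.0], [-0.002, 0.0, -1.0]]
force: [-0.8, -1.1, 3.5]
opening: 0.005
grasp_force: 1.4
side {'position': [287.9, 216.3], 'conf': 0.68} [ 0.65749514 -0.01751509  0.12046396]
[ 0.65803122 -0.0286592   0.14297375]
```

```bash
python3 -m handwheel '[[0.001,0,-0.002,0,0,0],[0.002,0,-0.004,0,0,0],[0.003,0,-0.006,0,0,0],[0.003,0,-0.008,0,0,0],[0.003,0,-0.01,0,0,0],[0.003,0,-0.0115,0,0,0],[0.003,0,-0.0125,0,0,0],[0.003,0,-0.0125,0,0,0]]'
```

```text
time_s: 18.9
position: [0.6621, -0.0287, 0.1321]
tcp_rot: [[0.992, -0.13, 0.001], [-0.13, -0.992, -0.0], [0.001, 0.0, -1.0]]
force: [-1.8, -0.1, 7.8]
opening: 0.002
grasp_force: 3.9
```

At the stop (z 0.132, 7.8 N as before). I release, wait a little above, and check.

```bash
python3 -m handwheel '[[0,0,0.002,0,0,0],[0,0,0.005,0,0,0],[0,0,0.008,0,0,0],[0,0,0.012,0,0,0],[0,0,0.02,0,0,0],[0,0,0.03,0,0,0],[0,0,0.04,0,0,0],[0,0,0.05,0,0,0]]'
python3 -m handwheel '[[0,0,0.04,0,0,0],[0,0,0.08,0,0,0],[0,0.04,0.1,0,0,0],[0,0.08,0.1,0,0,0],[0,0.12,0.1,0,0,0],[0,0.16,0.1,0,0,0],[0,0.2,0.1,0,0,0],[0,0.24,0.1,0,0,0]]' |head -2
python3 -m handwheel '[[0,0.04,0,0,0,0],[0,0.05,0,0,0,0],[0,0.05,0,0,0,0],[0,0.05,0,0,0,0],[0,0.05,0,0,0,0],[0,0.05,0,0,0,0],[0,0.05,0,0,0,0],[0,0.05,0,0,0,0]]'
python3 - <<'E'
from h import *
for i in range(2):
 for c in("top","side"):
  im,D=cams.capture(c)
  for r in models.tip_of("cover_press",c)[:1]: print(c,r,at_depth(c,r["position"],D))
  if c=="top":
   for uv in([320,210],[340,205],[355,225],[332,228]): print(uv,at_depth(c,uv,D))
E
```

```text
time_s: 19.57
position: [0.662, -0.0288, 0.1822]
tcp_rot: [[0.992, -0.13, 0.001], [-0.13, -0.992, -0.0], [0.001, 0.0, -1.0]]
force: [0.4, -0.2, -0.2]
opening: 0.004
grasp_force: 0.0
time_s: 20.23
position: [0.6615, 0.2132, 0.2824]
time_s: 20.9
position: [0.6621, 0.2596, 0.281]
tcp_rot: [[0.991, -0.132, -0.0], [-0.132, -0.991, -0.0], [-0.0, 0.0, -1.0]]
force: [-0.0, 0.0, 0.0]
opening: 0.003
grasp_force: 0.0
top {'position': [338.8, 189.6], 'conf': 0.88} [ 0.66912453 -0.02965702  0.11361692]
[320, 210] [0.61889154 0.01773866 0.11184014]
[340, 205] [ 0.63074631 -0.0319302   0.11131865]
[355, 225] [ 0.58026072 -0.06783356  0.11092884]
[332, 228] [ 0.57369992 -0.01108308  0.11087483]
side {'position': [285.5, 215.8], 'conf': 0.92} [ 0.67099253 -0.03014227  0.10979192]
top {'position': [337.3, 187.4], 'conf': 0.57} [ 0.67533169 -0.02615798  0.11105459]
[320, 210] [0.61883935 0.01773935 0.11213421]
[340, 205] [ 0.63064087 -0.03190398  0.11187951]
[355, 225] [ 0.58021032 -0.06780574  0.11128178]
[332, 228] [ 0.57370149 -0.0110834   0.11086337]
side {'position': [285.3, 216.5], 'conf': 0.59} [ 0.67083498 -0.02802768  0.1086447 ]
```

The cover is flat at z of about 0.111, the same as at the start, more than 1.5 s after release, and the robot is clear of everything.

```bash
python3 -c "
from rig import bot
print(bot.hand_in())"
```

```text
the job is handed in; nothing more can be done
None
```

I popped the cover open, pushed the tripped lever (the single breaker next to the main switch) to on, and pressed the cover shut; at hand-in, about 21 s in, it was staying shut with the robot clear, and the other levers were still on when last seen before closing.

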